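# Let the ring gauge's clamp back off

## Robot

A 6-joint arm with a two-finger parallel gripper is mounted at the origin on the work surface. World frame = base frame: x ahead of the robot, y to its left, z up, the work surface at z = 0. Lengths are in m, angles in rad, forces in N, time in s.
With the tool pointing down it reaches from about 0.4 to 0.825 m from the base axis. Payload 7 kg.
Tool frame: the origin (TCP) lies on the mounting face of the last link; the fingertips stand 178 mm ahead of it and the grasp point (between the pads) lies arm.grip_depth ahead of it (arm.grip_depth is the distance from the TCP to the grasp point, in m); z points along the fingers, y is the direction in which the jaws open and shut (so a half turn about z gives the same grasp; the last joint's range is limited). The gripper opens to 88 mm and grips with 3 to 60 N. Pads are 19 mm wide; open, the fingers measure 130 mm over their backs; the gripper's body (78 mm by 193 mm) begins 47 mm behind the grasp point.
Start: joints at [1.618, 0.359, 0.012, 0, -1.224, -0.288], TCP at [0.161, 0.655, 0.405] pointing down, gripper open.
Joint ranges: [-3.07, 3.07], [-1.43, 2.12], [-1.02, 1.25], [-3.03, 1.67], [-3.05, -0], [-3.03, 3.03]. Speed limits (rad/s): [2.39, 2.39, 3.01, 3.14, 3.14, 3.14].

## Interface

Orientations are given as [roll, pitch, yaw] about the fixed x, y, z axes, in that order (R = Rz(yaw) Ry(pitch) Rx(roll)).
In Python, from station import arm gives the robot as it stands.
- The arm moves only by the tool carry_out, never from a script. Its argument "targets" is a list that holds one entry, the list of rows, each a list of 7 numbers: the turn, a rotation vector about the tool's x, y, z in units of 8 degrees (1.0 is 8 degrees), then the shift along the tool's x, y, z in units of 2.5 cm (1.0 is 2.5 cm), then the opening, from -1 (shut) to 1 (fully open). A call has 1 to 20 rows; each row shifts and turns the commanded pose from where the row before left it, along the tool's axes as they then stand; what a row does not reach is not made up. A row lasts 1/8 s, in which the tool goes at most 62.5 mm and 10.7 degrees, less where a joint would pass 70% of its speed; a pose out of reach is approached as far as the arm can. A call with a number of a shift or a turn outside -1 to 1 is refused whole. A call with a gripper value outside its range is refused whole. The fingers move at their own pace and stop on an object; "squeeze" is the grip in N (left out, the last holds). Time passes only in rows, so rows that do not move let the fingers close. It gives the time, the measured TCP pose, the force and the opening at its end, in the units of the state.
- arm.get_state(): the state, without advancing time (a new reading comes with each control period).
- arm.grab_frame(name): name is "scene" or "side" or "wrist"; returns (picture, depth): 480x640x3 uint8, red, green, blue; 480x640 float32, m along the optical axis (not along the pixel's ray), 0 where there is no reading.
- arm.camera_model(name): a dict with "camera_matrix" (3x3 intrinsics, pixels), "world_from_camera" (4x4, takes a point from camera to world coordinates). Camera axes: x right, y down, z forward; pixel columns grow to the right and rows downward; lengths in m; the calibration is good to about 2 mm. A picture is of the moment at which its call begins: read the wrist's pose just before it. camera_model takes no time and is no camera call; for the wrist camera it gives the pose at the moment of the call.
- arm.job_done(): hands the job in, once; it reports no verdict.
Trained networks look in the newest picture that a camera, given by its name, has taken for a name from the list of things; names that differ only in an ending like _2 or _b are one class to them, and where a whole thing is asked for, a point or a joint stands for the part that bears it (a point fixed in the world has none). Each returns a list of dicts, best first, with "conf" (0 to 1); they miss things now and then, are a little off and sometimes report something else, mostly with a low value. They report only what shows in the picture. A call takes as long as a camera call. They do not tell look-alikes from the thing itself.
- arm.spot_in(camera, query): "point" ([row, column] in pixels, amid what is visible of it).
- arm.landmark_of(camera, query): "point" ([row, column] in pixels: a listed point, or the origin of a listed thing).
The state is a dict: "t": time; "q": joint angles; "qd": joint speeds; "joint_efforts": joint torques, N m; "eef_pos": TCP position; "ee_rot": TCP orientation; "force": force on the tool from outside, world axes, zero at the start; "moment": the same for the moment, N m; "width": finger opening in m.
Only numpy, scipy, OpenCV 4.12 (cv2) and the standard library are available. Lean on these libraries where they do the work, as an engineer would, in place of code of your own. Each camera call takes 0.05 s, during which the arm holds its last target.

## Task

Two ratchet hold-down clamps stand on the bench. On the one that holds the steel ring gauge, take the red tab and lift the sprung pawl off the ratchet wheel, keep it up until the arm has swung fully open, then lower the pawl back onto the wheel and let go. Leave the ring gauge lying where it is, and leave the clamp with the blue plug gauge locked.

Things in the scene. Friction and masses are not known exactly. Their poses are not given: they have to be found in the camera images.
- ring_tab (a point): Grasp point in the red pawl tab (20 x 12 mm in x, y, 30 tall, free both sides) of the clamp with the ring gauge: on its middle, 21 below its top, z 105 mm when down. x: pivot to nose, y: hinge line; axes turn with it. Pivot 42 mm behind (-x), 20 below, so it swings up and back: 0.25 rad = 10 up, 6 back. Clear of the teeth from 0.12 rad (5 up), stop 0.6. Lift 3 to 8 N, springs down.
- ring_arm (a joint): Ratchet wheel (70 mm, 24 degree teeth) with aluminium hold-down arm, one piece, on the ring gauge's clamp, in rad: 0 to 0.03 clamped, rubber pad just over the gauge; 1.257 fully open at its stop, arm end up at about 135 mm. A damped spring opens it by itself in about 1 s while the pawl is held clear; a pawl dropped early catches in the next tooth.
- ring_gauge: Steel ring gauge, 50 mm outside, 20 mm bore, 18 mm high, lying loose and flat on the clamp's 12 mm base plate under the pad. Origin: centre of its underside, about 94 mm from the tab in the direction from the pawl's pivot to its nose.
- plug_arm (a joint): Same joint of the other clamp, identical but with a blue plastic thread plug gauge with steel ends lying crosswise under its pad. It shall stay clamped, 0 to 0.03 rad.
There are look-alikes about, which are no part of the job. What is shaped like the part that bears ring_tab but green or yellow is not meant.

How it is judged:
On the way, in this order (a step that is already met when the one before it is completed fails the run):
1. the pawl of the ring gauge's clamp is lifted off the wheel (height (world z) of ring_tab above 0.11 m), for 0.1 s.
2. its arm has swung fully open (value of joint ring_arm above 1.15 rad), for 0.1 s.
At the end, for the whole second after the job is handed in: The ring gauge's clamp arm stands fully open (joint above 1.15 rad) and still, its pawl is back down in the teeth (tab point below 108 mm), the ring gauge lies flat within 20 mm of where it started, and the other clamp is still locked (below 0.2 rad) (value of joint ring_arm above 1.15 rad and velocity of joint ring_arm below 0.1 rad/s and height (world z) of ring_tab below 0.108 m and distance of ring_gauge from where it was at the start of the episode below 0.02 m and angle between ring_gauge's own z axis and vertical below 0.17 rad and linear speed of ring_gauge below 0.02 m/s and value of joint plug_arm below 0.2 rad); the robot touches nothing.
It fails at once if the clamp with the blue plug gauge is let off (value of joint plug_arm above 0.2 rad).
It also fails if it takes over 32 s, if anything falls off the work surface, if the arm or the gripper's body presses on something with over 40 N, if the wrist force passes 120 N, or if a joint passes its speed limit or range.

## Working session

There is one attempt and no reset: what is moved stays moved. The work goes in short steps, Python scripts to look and compute and a tool call to move; the robot and the scene stay as the last step left them, time stands still between calls to the robot, and variables do not carry over. Pictures are saved under pics/ and viewed, and the job is handed in when it is done.

Besides the shell and the picture viewer there is one more tool, called after "Emit:" by a JSON object that holds its "fn" and its "kwargs", one argument or row to a line. carry_out: Moves the arm, as the interface text tells. Its arguments: {"type":"object","properties":{"targets":{"type":"array"},"squeeze":{"type":"number"}},"required":["targets"]}

```bash
mkdir -p pics; ls; python3 - <<'E'
from station import arm
import cv2
s=arm.get_state(); print(s, arm.grip_depth)
for n in ("scene","side"):
    p,d=arm.grab_frame(n); cv2.imwrite(f"pics/{n}0.png",p[:,:,::-1])
    for q in ("ring_tab","ring_gauge"):
        print(n,q,arm.landmark_of(n,q))
E
```

```text
pics
{'t': 0.0, 'q': array([ 1.61809619e+00,  3.59403609e-01,  1.10583291e-02, -3.67786590e-04,
       -1.22410184e+00, -2.88107077e-01]), 'qd': array([-0.00062548, -0.00013209, -0.00162805,  0.00028022, -0.0008062 ,
       -0.00088218]), 'joint_efforts': array([ 6.94095743e-04, -5.82722998e+01,  2.93055189e+01,  6.99753240e+00,
        7.03173835e-03, -1.36252502e-04]), 'eef_pos': array([0.16092508, 0.6553357 , 0.40370821]), 'ee_rot': array([ 3.13991166e+00, -1.37609178e-04, -2.40932358e-01]), 'force': array([ 0.00221855, -0.3692844 ,  0.50263583]), 'moment': array([ 0.0381114 , -0.01640277, -0.0616312 ]), 'width': 0.08788444267448581} 0.1593
scene ring_tab [{'point': [295.2, 257.0], 'conf': 0.9}, {'point': [205.3, 149.9], 'conf': 0.84}, {'point': [161.5, 291.9], 'conf': 0.71}, {'point': [122.4, 409.2], 'conf': 0.61}]
scene ring_gauge [{'point': [382.8, 258.4], 'conf': 0.83}]
side ring_tab [{'point': [207.1, 169.3], 'conf': 0.94}, {'point': [383.1, 342.2], 'conf': 0.81}, {'point': [255.6, 404.9], 'conf': 0.69}, {'point': [276.9, 232.7], 'conf': 0.6}]
side ring_gauge [{'point': [288.2, 451.4], 'conf': 0.89}]
```

View pics/scene0.png

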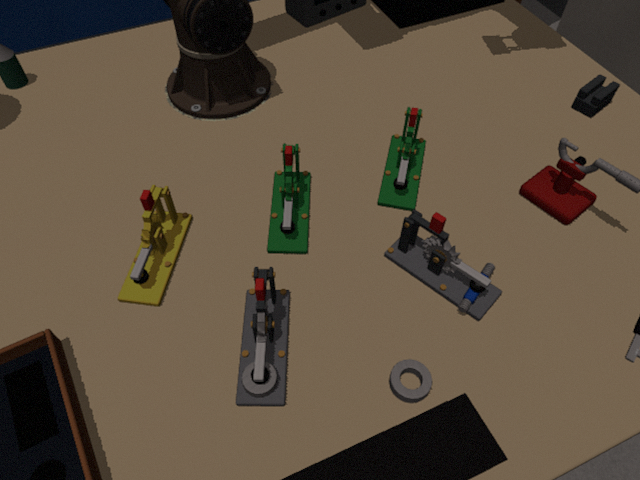

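View pics/side0.png

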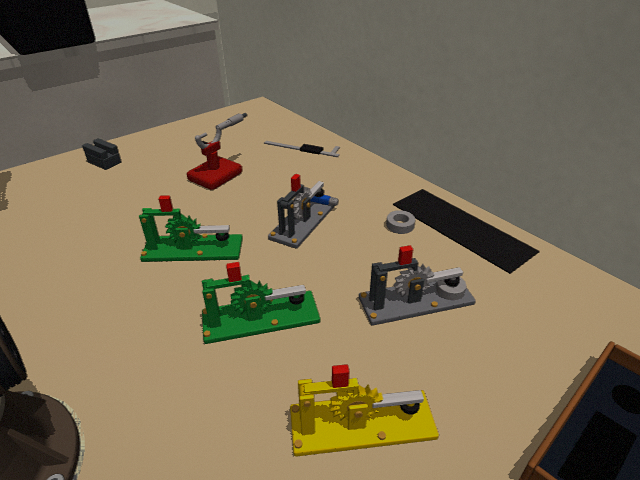

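Candidates in the scene view are the grey clamp with ring (258,290), grey with blue plug (437,222), green (290,155) and (413,118), and yellow (147,198). The grey one whose pad sits over the steel ring at (260,378) fits. In the side view its tab is at (405,255). I'll confirm that in a crop and measure.

```bash
cat > h.py <<'E'
import numpy as np, cv2
from station import arm
def ray(n,pt,M=None):
    M=M or arm.camera_model(n);K=np.array(M["camera_matrix"]);T=np.array(M["world_from_camera"])
    d=T[:3,:3]@np.linalg.inv(K)@np.array([pt[1],pt[0],1.]);return T[:3,3],d
def atz(n,pt,z):
    o,d=ray(n,pt);return o+d*(z-o[2])/d[2]
def cloud(n,d):
    M=arm.camera_model(n);K=np.array(M["camera_matrix"]);T=np.array(M["world_from_camera"])
    v,u=np.mgrid[:480,:640]
    P=np.stack([(u-K[0,2])/K[0,0]*d,(v-K[1,2])/K[1,1]*d,d],-1)
    return P@T[:3,:3].T+T[:3,3]
def tri(l):
    A=np.zeros((3,3));b=np.zeros(3)
    for n,p in l:
        o,d=ray(n,p);d=d/np.linalg.norm(d);Q=np.eye(3)-np.outer(d,d);A+=Q;b+=Q@o
    return np.linalg.solve(A,b)
E
python3 - <<'E'
from h import *
print("tab scene z.105",atz("scene",(295.2,257),.105),"side",atz("side",(255.6,404.9),.105), "tri",tri([("scene",(295.2,257)),("side",(255.6,404.9))]))
print("ring z.012",atz("scene",(382.8,258.4),.012),atz("side",(288.2,451.4),.012))
for n,c in (("scene",(258,335)),("side",(415,280))):
    p,d=arm.grab_frame(n); P=cloud(n,d)
    x,y=c; cr=p[y-75:y+75,x-90:x+90]; cv2.imwrite(f"pics/{n}crop.png",cv2.resize(cr,(720,600),interpolation=cv2.INTER_CUBIC)[:,:,::-1])
    hsv=cv2.cvtColor(p,cv2.COLOR_RGB2HSV)
    m=((hsv[...,0]<8)|(hsv[...,0]>172))&(hsv[...,1]>150)&(hsv[...,2]>60)
    w=np.zeros_like(m);w[y-75:y+20,x-40:x+40]=1
    Q=P[m&w&(d>0)];print(n,len(Q),np.percentile(Q,[3,50,97],axis=0).round(4).tolist())
    top=Q[Q[:,2]>np.percentile(Q[:,2],95)-.004];print("top",len(top),top.mean(0),cv2.minAreaRect((top[:,:2]*1000).astype(np.float32)))
    # base plate
    r=P.reshape(-1,3);cen=np.array([Q[:,0].mean(),Q[:,1].mean()])
    s=r[(abs(r[:,2]-.012)<.004)&(np.hypot(*(r[:,:2]-cen).T)<.2)]
    print("plate",len(s),cv2.minAreaRect((s[:,:2]*1000).astype(np.float32)))
E
```

```text
tab scene z.105 [ 0.61936731 -0.13012301  0.105     ] side [ 0.62011816 -0.11878201  0.105     ] tri [ 0.61809302 -0.12593681  0.10725484]
ring z.012 [ 0.70170385 -0.1674113   0.012     ] [ 0.70680878 -0.16163433  0.012     ]
scene 116 [[0.5811, -0.1313, 0.0807], [0.6172, -0.1237, 0.1269], [0.6259, -0.1168, 0.1288]]
top 105 [ 0.6174691  -0.1240998   0.12698383] ((616.19140625, -123.81609344482422), (11.017786026000977, 20.274599075317383), 67.83541870117188)
plate 4651 ((546.6893310546875, -171.48599243164062), (247.95489501953125, 331.0805969238281), 59.59317398071289)
side 226 [[0.6056, -0.1306, 0.0986], [0.613, -0.1254, 0.1152], [0.6221, -0.1152, 0.126]]
top 73 [ 0.61467131 -0.12306171  0.12471963] ((615.0575561523438, -122.21285247802734), (12.724983215332031, 18.951276779174805), 69.23016357421875)
plate 2920 ((557.198486328125, -111.94387817382812), (275.48333740234375, 287.2863464355469), 20.8486270904541)
```

View pics/scenecrop.png

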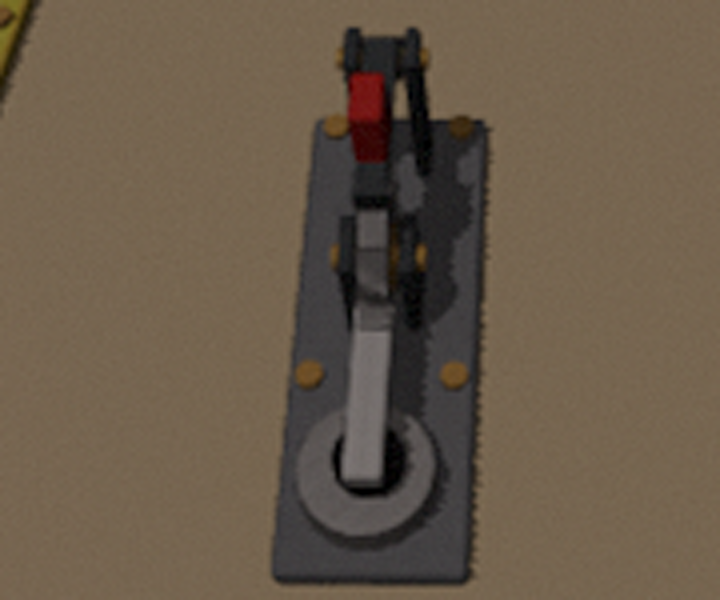

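View pics/sidecrop.png

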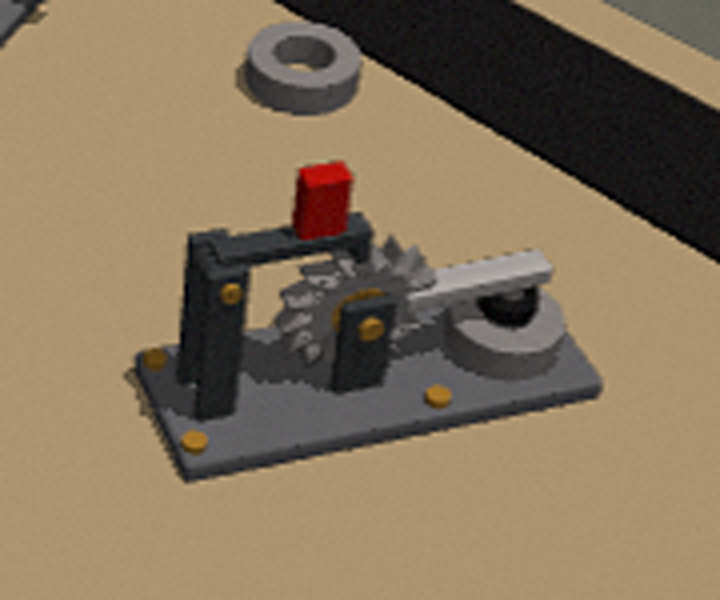

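The crops confirm it: red tab on the dark grey pawl, with the steel ring under the pad. The tab is at about (0.6165, -0.124). The clamp axis has a yaw of about -0.41 rad, and the tab top is at z 0.127 as stated. Next I travel there high, with fingertips at 0.225.

Emit:
{"fn": "carry_out", "kwargs": {
  "targets": [
    [[0, 0, 0, 1, 1, 0, 1], [0, 0, 0, 1, 1, 0, 1], [0, 0, 0, 1, 1, 0, 1], [0, 0, 0, 1, 1, 0, 1], [0, 0, 0, 1, 1, 0, 1], [0, 0, 0, 1, 1, 0, 1], [0, 0, 0, 1, 1, 0, 1], [0, 0, 0, 1, 1, 0, 1], [0, 0, 0, 1, 1, 0, 1], [0, 0, 0, 1, 1, 0, 1], [0, 0, 0, 1, 1, 0, 1], [0, 0, 0, 1, 1, 0, 1], [0, 0, 0, 1, 1, 0, 1], [0, 0, 0, 1, 1, 0, 1], [0, 0, 0, 1, 1, 0, 1], [0, 0, 0, 1, 1, 0, 1], [0, 0, 0, 1, 1, 0, 1], [0, 0, 0, 1, 1, 0, 1], [0, 0, 0, 1, 1, 0, 1], [0, 0, 0, 1, 1, 0, 1]]
  ],
  "squeeze": 25
}}

```text
t: 2.9
eef_pos: [0.5278, 0.0496, 0.4049]
ee_rot: [-3.141, -0.0, -0.241]
force: [-0.7, 0.3, 0.1]
width: 0.0874
```

Emit:
{"fn": "carry_out", "kwargs": {
  "targets": [
    [[0, 0, 0, 1, 1, 0, 1], [0, 0, 0, 1, 1, 0, 1], [0, 0, 0, 1, 1, 0, 1], [0, 0, 0, 1, 1, 0, 1], [0, 0, 0.6, 0.5, 1, 0, 1], [0, 0, 0.6, 0, 0.5, 0, 1], [0, 0, 0, 0, 0, 0, 1]]
  ]
}}

```text
t: 3.78
eef_pos: [0.6026, -0.1102, 0.4046]
ee_rot: [3.142, 0.0, -0.409]
force: [0.4, -0.0, -0.8]
width: 0.088
```

```bash
python3 - <<'E'
from h import *
s=arm.get_state(); print(s['t'],s['eef_pos'],s['ee_rot'],s['q'],s['force'])
n="wrist"
p,d=arm.grab_frame(n); P=cloud(n,d); cv2.imwrite("pics/w1.png",p[:,:,::-1])
print(arm.landmark_of(n,"ring_tab"),arm.landmark_of(n,"ring_gauge"))
hsv=cv2.cvtColor(p,cv2.COLOR_RGB2HSV)
m=((hsv[...,0]<8)|(hsv[...,0]>172))&(hsv[...,1]>150)&(hsv[...,2]>60)&(d>0)
Q=P[m]; Q=Q[np.hypot(Q[:,0]-.6165,Q[:,1]+.124)<.05]
print(len(Q)); 
if len(Q):
    top=Q[Q[:,2]>np.percentile(Q[:,2],95)-.004];print(np.median(top,0),cv2.minAreaRect((top[:,:2]*1000).astype(np.float32)))
E
```

```text
3.775 [ 0.60258978 -0.11016798  0.40455124] [ 3.14150870e+00  2.62732822e-04 -4.09321573e-01] [ 1.37609262e-01  2.57137129e-01 -1.32537698e-01 -7.01849720e-05
 -1.18138957e+00  1.02389216e+00] [ 0.4440611  -0.04266284 -0.82600701]
[{'point': [208.1, 332.9], 'conf': 0.68}] [{'point': [77.0, 334.1], 'conf': 0.63}]
558
[ 0.61840469 -0.12273156  0.12501606] ((618.0386962890625, -122.63468170166016), (11.442560195922852, 20.041698455810547), 64.2335205078125)
```

View pics/w1.png

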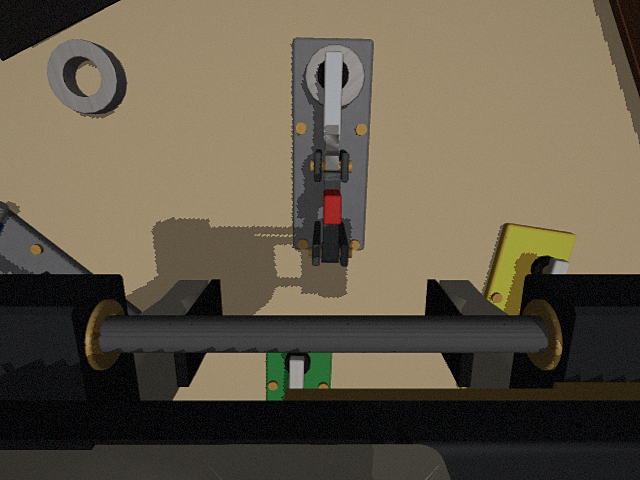

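The wrist view shows the tab at (208,332) with the ring at (77,334), in line with the tool. Next I compute the descent and the lift arc in tool units.

```bash
cat > m.py <<'E'
from h import *
from scipy.spatial.transform import Rotation as Ro
def pose():
    s=arm.get_state();return np.array(s['eef_pos']),Ro.from_euler('xyz',s['ee_rot'])
def units(p0,R0,p1,R1):
    return np.r_[(R0.inv()*R1).as_rotvec()/np.deg2rad(8), R0.inv().apply(p1-p0)/.025]
E
python3 - <<'E'
from m import *
t=atz("wrist",(208.1,332.9),.105); g=atz("wrist",(77,334.1),.012)
print(t,g,np.linalg.norm((g-t)[:2]),np.arctan2(*(g-t)[1::-1]))
p,R=pose(); gp=p+R.apply([0,0,arm.grip_depth])
tab=np.array([.6178,-.123,.105]); tgt=tab+[0,0,.003]
p1=tgt+[0,0,arm.grip_depth]
print("to tab, yaw same",units(p,R,p1,R).round(3), "dist")
# arc for commanded theta sequence, tool vertical at th=0, tool x along clamp
R0=R;c=R0.apply([1,0,0]);c[2]=0;c/=np.linalg.norm(c)
piv=tab-.042*c-[0,0,.020]
ax=-np.cross([0,0,1],c)
th=np.linspace(0,.32,7)
pp=[(piv+Ro.from_rotvec(ax*a).apply(p1-piv),Ro.from_rotvec(ax*a)*R0) for a in th]
for a,b in zip(pp,pp[1:]): print(units(*a,*b).round(3))
print("check z of tab at .32:",piv[2]+(Ro.from_rotvec(ax*.32).apply(tab-piv))[2])
for a,b in zip(pp[::-1],pp[::-1][1:]): print(units(*a,*b).round(3))
E
```

```text
[ 0.61523345 -0.12179247  0.105     ] [ 0.70408821 -0.16289653  0.012     ] 0.09790153992743175 -0.4332811612640683
to tab, yaw same [0.    0.    0.    0.773 0.281 5.501] dist
[-0.     0.382 -0.    -0.391 -0.    -0.079]
[-0.     0.382 -0.    -0.391 -0.    -0.079]
[ 0.     0.382 -0.    -0.391 -0.    -0.079]
[-0.     0.382 -0.    -0.391 -0.    -0.079]
[-0.     0.382 -0.    -0.391 -0.    -0.079]
[ 0.     0.382 -0.    -0.391 -0.    -0.079]
check z of tab at .32: 0.11719650390752578
[-0.    -0.382  0.     0.386  0.     0.1  ]
[ 0.    -0.382  0.     0.386  0.     0.1  ]
[ 0.    -0.382  0.     0.386  0.     0.1  ]
[-0.    -0.382  0.     0.386  0.     0.1  ]
[ 0.    -0.382  0.     0.386  0.     0.1  ]
[ 0.    -0.382  0.     0.386  0.     0.1  ]
```

Emit:
{"fn": "carry_out", "kwargs": {
  "targets": [
    [[0, 0, 0.14, 0.75, 0.28, 0.5, 1], [0, 0, 0, 0, 0, 1, 1], [0, 0, 0, 0, 0, 1, 1], [0, 0, 0, 0, 0, 1, 1], [0, 0, 0, 0, 0, 1, 1], [0, 0, 0, 0, 0, 0.5, 0.5], [0, 0, 0, 0, 0, 0.5, 0], [0, 0, 0, 0, 0, 0, -0.2], [0, 0, 0, 0, 0, 0, -0.2]]
  ]
}}

```text
t: 5.05
eef_pos: [0.6176, -0.1233, 0.2679]
ee_rot: [-3.141, -0.001, -0.428]
force: [-0.4, 0.1, 0.3]
width: 0.0532
```

```bash
python3 - <<'E'
from h import *
s=arm.get_state(); print(s['t'],s['eef_pos'],s['ee_rot'],s['force'],s['width'])
p,d=arm.grab_frame("wrist"); cv2.imwrite("pics/w2.png",p[:,:,::-1])
p,d=arm.grab_frame("side"); cv2.imwrite("pics/s2.png",cv2.resize(p[180:360,290:530],(800,600))[:,:,::-1])
E
```

```text
5.05 [ 0.61757265 -0.12325411  0.26789284] [-3.14124905e+00 -1.05146522e-03 -4.27586352e-01] [-0.4288167   0.1361494   0.29401426] 0.0532479320361302
```

View pics/w2.png

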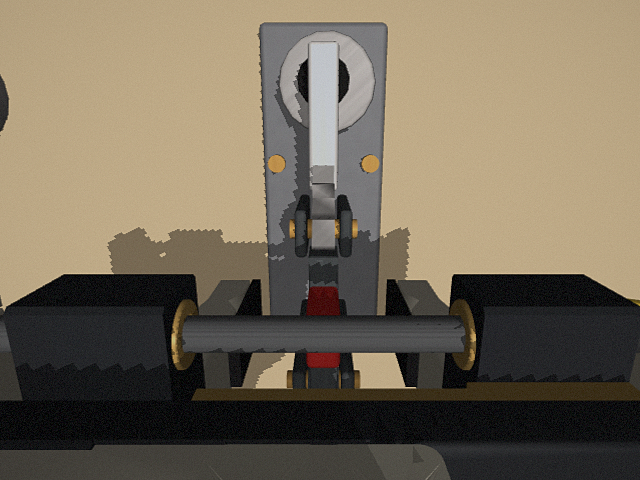

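View pics/s2.png

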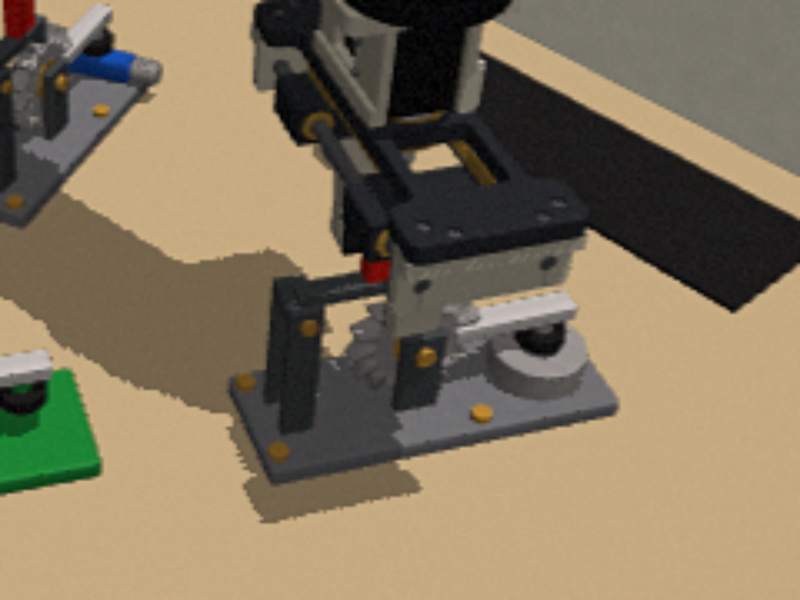

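The tab at (323,325) sits centred between the fingers (inner edges about 262 and 386). Closing.

Emit:
{"fn": "carry_out", "kwargs": {
  "targets": [
    [[0, 0, 0, 0, 0, 0, -0.5], [0, 0, 0, 0, 0, 0, -1], [0, 0, 0, 0, 0, 0, -1], [0, 0, 0, 0, 0, 0, -1], [0, 0, 0, 0, 0, 0, -1], [0, 0, 0, 0, 0, 0, -1]]
  ],
  "squeeze": 30
}}

```text
t: 5.9
eef_pos: [0.6173, -0.1231, 0.2673]
ee_rot: [-3.141, -0.0, -0.428]
force: [-0.1, 2.5, 0.8]
width: 0.012
```

Emit:
{"fn": "carry_out", "kwargs": {
  "targets": [
    [[0, 0.38, 0, -0.39, 0, -0.08, -1], [0, 0.38, 0, -0.39, 0, -0.08, -1], [0, 0.38, 0, -0.39, 0, -0.08, -1], [0, 0.38, 0, -0.39, 0, -0.08, -1], [0, 0.38, 0, -0.39, 0, -0.08, -1], [0, 0.38, 0, -0.39, 0, -0.08, -1], [0, 0, 0, 0, 0, 0, -1], [0, 0, 0, 0, 0, 0, -1]]
  ]
}}

```text
t: 6.9
eef_pos: [0.5631, -0.0984, 0.2712]
ee_rot: [-3.141, -0.318, -0.428]
force: [-1.6, 6.0, 0.3]
width: 0.0118
```

Emit:
{"fn": "carry_out", "kwargs": {
  "targets": [
    [[0, 0, 0, 0, 0, 0, -1], [0, 0, 0, 0, 0, 0, -1], [0, 0, 0, 0, 0, 0, -1], [0, 0, 0, 0, 0, 0, -1], [0, 0, 0, 0, 0, 0, -1], [0, 0, 0, 0, 0, 0, -1], [0, 0, 0, 0, 0, 0, -1], [0, 0, 0, 0, 0, 0, -1], [0, 0, 0, 0, 0, 0, -1], [0, 0, 0, 0, 0, 0, -1], [0, 0, 0, 0, 0, 0, -1], [0, 0, 0, 0, 0, 0, -1]]
  ]
}}

```text
t: 8.4
eef_pos: [0.5632, -0.0984, 0.2712]
ee_rot: [-3.142, -0.318, -0.428]
force: [-2.4, 5.5, 1.0]
width: 0.0116
```

```bash
python3 - <<'E'
from m import *
s=arm.get_state(); print(s['t'],s['eef_pos'],s['ee_rot'],s['force'],s['width'])
p,R=pose();print("grasp pt",p+R.apply([0,0,arm.grip_depth]),"tab",p+R.apply([0,0,arm.grip_depth+.003]))
p,d=arm.grab_frame("wrist"); cv2.imwrite("pics/w3.png",p[:,:,::-1])
p,d=arm.grab_frame("side"); cv2.imwrite("pics/s3.png",cv2.resize(p[180:360,290:530],(800,600))[:,:,::-1])
E
```

```text
8.4 [ 0.56322268 -0.09835891  0.27117225] [-3.14153061 -0.31797034 -0.42777381] [-2.3793873   5.49751828  0.99635553] 0.01162636753039059
grasp pt [ 0.60854251 -0.11901069  0.11985766] tab [ 0.60939599 -0.11939961  0.11700804]
```

View pics/s3.png

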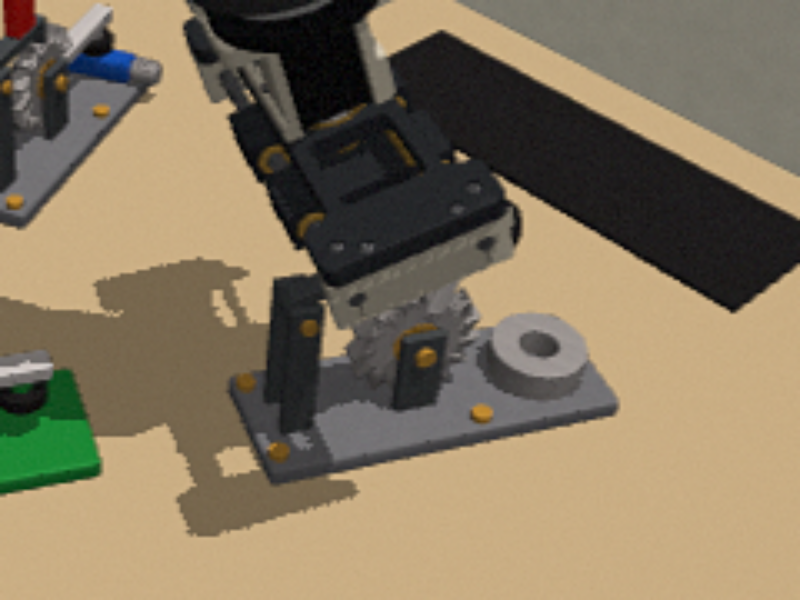

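View pics/w3.png

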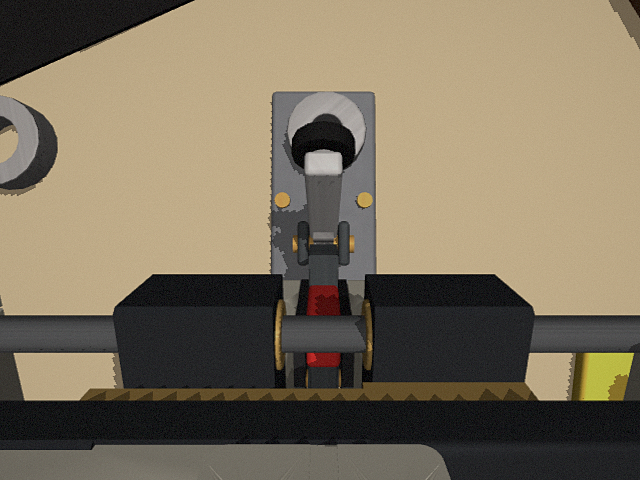

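The wrist view shows the arm swung up, with its end at (323,163) and the ring still lying in place. I'll measure the height of the arm end before lowering.

```bash
python3 - <<'E'
from m import *
p,d=arm.grab_frame("wrist");P=cloud("wrist",d)
print("arm end",np.nanmedian(P[155:172,315:332].reshape(-1,3),0), P[152:175,308:340,2].max(), "ring top",P[105,315],"wheel hub",np.median(P[225:232,318:330].reshape(-1,3),0))
E
```

```text
arm end [ 0.66144824 -0.14308316  0.13218303] 0.2736644390501415 ring top [ 0.7187681  -0.16377475  0.03040138] wheel hub [ 0.64327058 -0.13498334  0.08416465]
```

The arm end is at z 0.132–0.135, so it is fully open. Lowering the pawl.

Emit:
{"fn": "carry_out", "kwargs": {
  "targets": [
    [[0, -0.38, 0, 0.385, 0, 0.1, -1], [0, -0.38, 0, 0.385, 0, 0.1, -1], [0, -0.38, 0, 0.385, 0, 0.1, -1], [0, -0.38, 0, 0.385, 0, 0.1, -1], [0, -0.38, 0, 0.385, 0, 0.1, -1], [0, -0.38, 0, 0.385, 0, 0.1, -1], [0, 0, 0, 0, 0, 0, -1], [0, 0, 0, 0, 0, 0, -1]]
  ]
}}

```text
t: 9.55
eef_pos: [0.6172, -0.123, 0.2674]
ee_rot: [-3.141, 0.001, -0.428]
force: [-1.2, 4.1, 3.3]
width: 0.0116
```

```bash
python3 - <<'E'
from m import *
s=arm.get_state(); print(s['t'],s['eef_pos'],s['ee_rot'],s['force'],s['width'])
p,d=arm.grab_frame("wrist"); cv2.imwrite("pics/w4.png",p[:,:,::-1])
E
```

```text
9.55 [ 0.61715127 -0.12299733  0.26740595] [-3.14133685e+00  1.04299332e-03 -4.28174849e-01] [-1.22292616  4.11821359  3.33395336] 0.011640652606251963
```

View pics/w4.png

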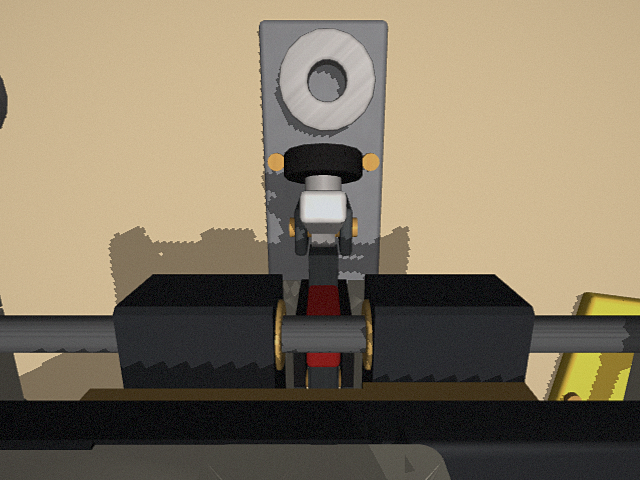

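The pawl is down, the arm still stands up, and the ring is flat at (326,80). Now I release and rise straight up.

Emit:
{"fn": "carry_out", "kwargs": {
  "targets": [
    [[0, 0, 0, 0, 0, 0, -0.5], [0, 0, 0, 0, 0, 0, 0], [0, 0, 0, 0, 0, 0, 0.2], [0, 0, 0, 0, 0, 0, 0.2], [0, 0, 0, 0, 0, 0, 0.2], [0, 0, 0, 0, 0, -0.5, 0.2], [0, 0, 0, 0, 0, -1, 0.2], [0, 0, 0, 0, 0, -1, 0.2], [0, 0, 0, 0, 0, -1, 0.2], [0, 0, 0, 0, 0, -1, 0.2], [0, 0, 0, -1, 0, -1, 0.2], [0, 0, 0, -1, 0, 0, 0.2], [0, 0, 0, -1, 0, 0, 0.2], [0, 0, 0, 0, 0, 0, 0.2], [0, 0, 0, 0, 0, 0, 0.2]]
  ]
}}

```text
t: 11.48
eef_pos: [0.5492, -0.0921, 0.4057]
ee_rot: [-3.141, -0.001, -0.427]
force: [0.5, -0.4, -0.8]
width: 0.0524
```

```bash
python3 - <<'E'
from m import *
s=arm.get_state(); print(s['t'],s['eef_pos'],s['force'],s['width'])
p,d=arm.grab_frame("wrist"); cv2.imwrite("pics/w5.png",p[:,:,::-1]);P=cloud("wrist",d)
hsv=cv2.cvtColor(p,cv2.COLOR_RGB2HSV)
m=((hsv[...,0]<8)|(hsv[...,0]>172))&(hsv[...,1]>150)&(hsv[...,2]>60)&(d>0)
Q=P[m];Q=Q[np.hypot(Q[:,0]-.6165,Q[:,1]+.124)<.03]
print(len(Q), np.median(Q,0) if len(Q) else 0)
print(arm.landmark_of("wrist","ring_gauge"),arm.landmark_of("wrist","ring_tab"))
p,d=arm.grab_frame("side");P=cloud("side",d); cv2.imwrite("pics/s5.png",cv2.resize(p[150:345,260:520],(800,600))[:,:,::-1])
r=arm.landmark_of("side","ring_gauge");print(r,[atz("side",x['point'],.012).round(4) for x in r])
r=arm.landmark_of("side","ring_tab");print(r,[atz("side",x['point'],.105).round(4) for x in r])
E
```

```text
11.475 [ 0.54920597 -0.0921309   0.40567012] [ 0.46012828 -0.40073941 -0.7943963 ] 0.05237367211155596
608 [ 0.61795251 -0.12330297  0.12454253]
[{'point': [12.3, 323.5], 'conf': 0.67}] [{'point': [125.3, 320.4], 'conf': 0.93}]
[{'point': [290.3, 450.4], 'conf': 0.55}] [array([ 0.7012, -0.1639,  0.012 ])]
[{'point': [208.2, 170.3], 'conf': 0.83}, {'point': [258.7, 403.4], 'conf': 0.61}, {'point': [383.6, 339.9], 'conf': 0.6}, {'point': [277.5, 231.6], 'conf': 0.56}] [array([0.3882, 0.248 , 0.105 ]), array([ 0.6126, -0.1225,  0.105 ]), array([ 0.3839, -0.2322,  0.105 ]), array([0.3793, 0.0126, 0.105 ])]
```

View pics/s5.png

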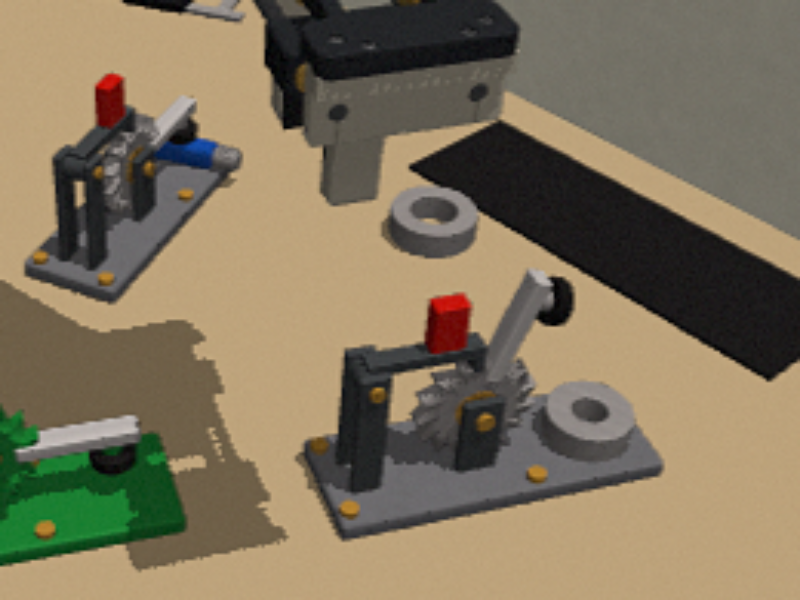

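View pics/w5.png

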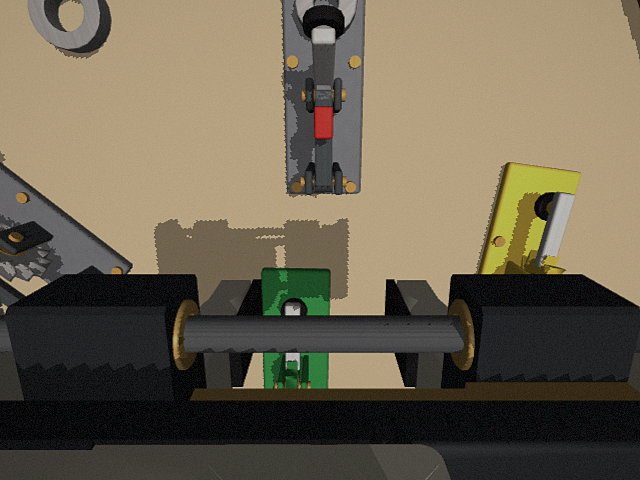

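The side view shows the arm standing open, the pawl down (tab top 0.1245 m against 0.125 m before), the ring flat in place, the plug clamp locked and the gripper clear of everything. Handing in.

```bash
python3 -c "
from station import arm
print(arm.job_done())"
```

```text
the job is handed in; nothing more can be done
None
```

The ring gauge's clamp is open and its pawl is back in the teeth. I gripped the red tab and swung it up about 0.32 rad around its pivot, then held it until the arm had opened. After that I lowered the pawl, let go, moved clear and handed in at about 11.6 s of the 32 s. No verdict is reported.

What the last checks showed:
- **Arm:** its end measured about 132 mm high while I held the pawl up (135 mm is fully open). After release it still stood open in the side view; I did not re-measure it or measure its joint angle.
- **Pawl:** the tab top was at 124.5 mm after release, against 125.0 mm before the lift, so it is back down.
- **Ring gauge:** it lies flat. The side-view position before and after differs by about 6 mm, more than the calibration error but well inside the 20 mm limit. The ring sits at nearly the same pixels, and that detection had low confidence (0.55).
- **Plug clamp:** it looked locked in the side view; I did not measure its joint.
- **Gripper:** its fingertips were about 0.23 m up, clear of everything, with under 1 N on the wrist.

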